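Send a short sealant cartridge down the rocker chute

TASK

Two short white cartridges lie in wooden rests. Take the one without a nozzle and lay it gently across the level deck of the rocker chute, in the middle and square to it, then let go and lift clear, so that its own weight tips the deck and it rolls down into the catch tray. Do not drop it onto the deck or push the deck down by hand.

Things in the scene. Friction and masses are not known exactly. Their poses are not given: they have to be found in the camera images.
- cartridge: Short white cartridge WITHOUT nozzle: cylinder 44 mm across, 120 mm long, 0.25 kg, thin neck (18 mm across, 15 mm long) on one end. It lies in a wooden rest (90 x 36 mm, 12 mm high), axis 30 mm above the table. Origin: mid-length of the cylinder, on its axis; x runs along it to the neck; y, z turn as it rolls. Its twin with a long nozzle lies in a like rest about 18 cm off. Either way round on the deck will do.
- chute: Rocker chute: fixed grey stand with a pivoting aluminium deck. Origin: on the table under the pivot; x level, from deck to catch tray; y across, along the pivot. Level deck: top 91 mm above the table, x -20 to 105 mm, 162 mm wide between cheeks 9 mm high, 8 mm rail at its back end. Best place: cartridge's middle at x 55, y 0, lying along y (axis 113 mm up). Posts 98 mm high at x 0, y +-97 mm.
- rocker (a joint): Tilt of the deck (rad): 0 = level, where a counterweight bar behind the pivot (lower than the deck) holds it when empty; grows as the end towards the tray tips down, stop at 0.42. Damped: a cartridge tips it within about 1 s, and the empty deck swings back in about 2 s. It gives way when pressed. A cartridge leaning on a finger rolls on once the fingers are lifted away.
- tray (a point): Point in the steel catch tray, fixed to the chute's stand: where the axis of the cartridge, lying across, comes to rest against the end wall (188 mm in x from the chute's origin, 33 mm above the table). The tray is 107 mm long and 190 mm wide inside, side walls 55 mm, end wall 65 mm high; its floor slopes down to the end wall. Axes as the chute's.
There are look-alikes about, which are no part of the job. Leave any red or turquoise look-alike of the cartridge alone.

How it is judged:
By the outcome, as a careful person would: the job done as asked, in the order asked, and still so for the second after the job is handed in, with the robot touching nothing.
It also fails if it takes over 40 s, if anything falls off the work surface, if the arm or the gripper's body presses on something with over 40 N, if the wrist force passes 120 N, or if a joint passes its speed limit or range.

ROBOT

A 7-joint arm with a two-finger parallel gripper is mounted at the origin on the work surface. World frame = base frame: x ahead of the robot, y to its left, z up, the work surface at z = 0. Lengths are in m, angles in rad, forces in N, time in s.
With the tool pointing down it reaches from about 0.35 to 0.9 m from the base axis. Payload 19.9 kg.
Tool frame: the origin (TCP) lies at the very end of the fingers, on their centre line; the grasp point (between the pads) lies 19 mm behind it (r.hold_point_z is the z of the grasp point in the tool frame, in m); z points along the fingers, y is the direction in which the jaws open and shut (so a half turn about z gives the same grasp; the last joint's range is limited). The gripper opens to 94 mm and grips with 3 to 60 N. Pads are 16 mm wide; open, the fingers measure 119 mm over their backs; the gripper's body (75 mm by 177 mm) begins 78 mm behind the grasp point.
Start: joints at [1.2, 0.417, -0.01, 1.614, 0.005, 1.111, -0.053], TCP at [0.202, -0.591, 0.205] pointing down, gripper open.
Joint ranges: [-2.81, 2.81], [-0.39, 2.02], [-1.27, 1.25], [0.06, 2.57], [-1.19, 4.33], [0.19, 2], [-2.82, 2.82]. Speed limits (rad/s): [1.89, 1.89, 2.39, 2.39, 3.01, 3.01, 3.01].

INTERFACE

Orientations are given as a rotation vector (axis times angle).
In Python, from workcell import r gives the robot as it stands. The module is installed in compiled form; this text tells all that it offers.
- The arm moves only by the tool play_rows, never from a script. Its argument "increments" is a list of rows, each a list of 4 numbers: the shift along the tool's x, y, z in cm, then the turn about the tool's z in degrees. A call has 1 to 8 rows; each row is the pose to reach, as a shift and turn from the pose commanded when the call began, along the tool's axes at that moment; what a row does not reach only later rows make up. A row lasts 1/12 s, in which the tool goes at most 41.7 mm and 7.16 degrees, less where a joint would pass 70% of its speed; a pose out of reach is approached as far as the arm can. A call with a gripper value outside its range is refused whole. "claw" is the opening, from -1 (shut) to 1 (fully open), set as the call begins (left out, the last holds). The fingers move at their own pace and stop on an object; "squeeze" is the grip in N (left out, the last holds). Time passes only in rows, so rows that repeat a pose let the fingers close. It gives the time, the measured TCP pose, the force and the opening at its end, in the units of the state.
- r.observe(): the state, without advancing time (a new reading comes with each control period).
- r.capture(name): name is "scene" or "side" or "wrist"; returns the picture (480x640x3 uint8, red, green, blue); there is no depth.
- r.camera_params(name): a dict with "vertical_fov" (degrees; the focal length in pixels is half the picture's height over the tangent of half this angle, whatever the lens; pixels are square), "cx", "cy" (the principal point, pixels), "distortion" ([k1, k2, p1, p2, k3] as OpenCV has them; the pictures are not rectified), "R" (3x3) and "t" (3): a world point X has camera coordinates R X + t. Camera axes: x right, y down, z forward; pixel columns grow to the right and rows downward; lengths in m; the calibration is good to about 2 mm. A picture is of the moment at which its call begins: read the wrist's pose just before it. camera_params takes no time and is no camera call; for the wrist camera it gives the pose at the moment of the call.
- r.hand_in(): hands the job in, once; it reports no verdict.
The state is a dict: "time_s": time; "qpos": joint angles; "dq": joint speeds; "effort": joint torques, N m; "eef_pos": TCP position; "ee_rot": TCP orientation; "wrist_force": force on the tool from outside, world axes, zero at the start; "wrist_torque": the same for the moment, N m; "gripper_width": opening from 0.0 (shut) to 1.0 (fully open).
Only numpy, scipy, OpenCV 4.12 (cv2) and the standard library are available. Lean on these libraries where they do the work, as an engineer would, in place of code of your own. Each camera call takes 0.05 s, during which the arm holds its last target. There are 200 camera calls.

## Working session

There is one attempt and no reset: what is moved stays moved. The work goes in short steps, Python scripts to look and compute and a tool call to move; the robot and the scene stay as the last step left them, time stands still between calls to the robot, and variables do not carry over. Pictures are saved under pics/ and viewed, about 8 in all and at most 12, crops included, and the job is handed in when it is done.

Besides the shell and the picture viewer there is one more tool, called after ">>>" in YAML: its name, and indented under it one key for each argument. play_rows: Moves the arm, as the interface text tells. Its arguments: {"type":"object","properties":{"increments":{"type":"array","items":{"type":"array","items":{"type":"number"}}},"claw":{"type":"number"},"squeeze":{"type":"number"}},"required":["increments"]}

```bash
mkdir -p pics
python3 - <<'E'
from workcell import r
import cv2,numpy as np
o=r.observe();print({k:np.round(v,3).tolist() for k,v in o.items()}, r.hold_point_z)
for n in("scene","side","wrist"):
    p=r.camera_params(n);print(n,{k:np.round(v,3).tolist() for k,v in p.items()})
    cv2.imwrite(f"pics/{n}0.png",r.capture(n)[:,:,::-1])
E
```

```text
{'time_s': 0.0, 'qpos': [1.2, 0.418, -0.01, 1.614, 0.005, 1.111, -0.053], 'dq': [-0.001, 0.0, -0.001, 0.0, -0.001, -0.001, 0.0], 'effort': [0.001, -85.127, 0.64, -42.599, -0.049, 0.019, 0.0], 'eef_pos': [0.202, -0.591, 0.205], 'ee_rot': [-3.098, -0.514, 0.0], 'wrist_force': [0.584, 0.745, -0.179], 'wrist_torque': [0.034, 0.016, -0.027], 'gripper_width': 0.997} -0.0188
scene {'vertical_fov': 46.546, 'cx': 315.1, 'cy': 235.832, 'distortion': [-0.134, 0.0, 0.0, 0.0, 0.0], 'R': [[0.592, 0.806, 0.008], [0.651, -0.472, -0.594], [-0.475, 0.357, -0.804]], 't': [-0.204, -0.26, 1.428]}
side {'vertical_fov': 54.591, 'cx': 313.201, 'cy': 236.377, 'distortion': [-0.012, 0.0, 0.0, 0.0, 0.0], 'R': [[-0.996, -0.087, 0.012], [-0.064, 0.626, -0.777], [0.06, -0.775, -0.629]], 't': [0.417, 0.14, 1.117]}
wrist {'vertical_fov': 67.843, 'cx': 319.123, 'cy': 244.772, 'distortion': [-0.05, 0.0, 0.0, 0.0, 0.0], 'R': [[0.322, -0.947, -0.002], [-0.915, -0.312, 0.256], [-0.243, -0.081, -0.967]], 't': [-0.624, -0.027, 0.39]}
```

View pics/scene0.png

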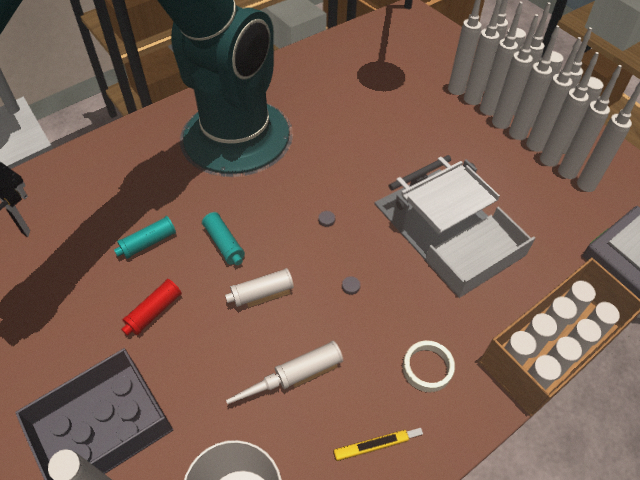

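View pics/side0.png

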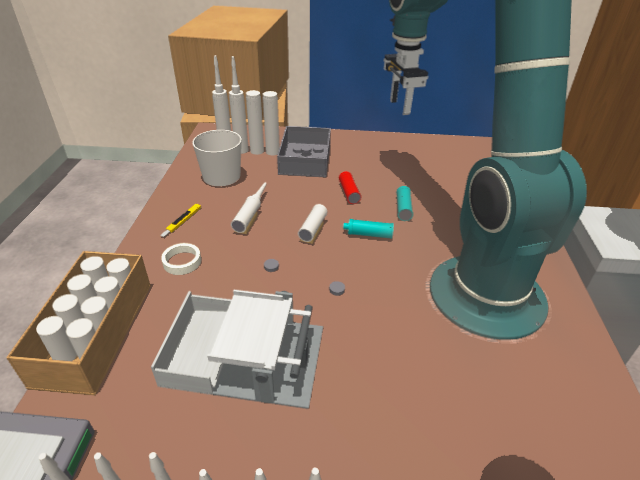

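The scene view shows the bare cartridge at about (260,288) with its neck at (230,298), and the nozzle twin at (310,365). The chute deck is at about (452,198), with the tray at (480,250). The side view has the cartridge at (313,222) and the deck at (253,328).

```bash
cat > h.py <<'E'
import cv2,numpy as np
from workcell import r
def KD(p):
    f=240/np.tan(np.radians(p["vertical_fov"])/2)
    return np.array([[f,0,p["cx"]],[0,f,p["cy"]],[0,0,1]]),np.array(p["distortion"])
def ray(p,uv):
    K,D=KD(p);R=np.array(p["R"]);t=np.array(p["t"])
    n=cv2.undistortPoints(np.array(uv,float).reshape(-1,1,2),K,D)[:,0]
    return -R.T@t,np.c_[n,np.ones(len(n))]@R
def plane(p,uv,z):
    c,d=ray(p,uv);return c+d*((z-c[2])/d[:,2])[:,None]
def proj(p,X):
    K,D=KD(p);return cv2.projectPoints(np.array(X,float).reshape(-1,1,3),cv2.Rodrigues(np.array(p["R"]))[0],np.array(p["t"]),K,D)[0][:,0]
E
python3 - <<'E'
from h import *
a=cv2.imread("pics/scene0.png");b=cv2.imread("pics/side0.png")
A=cv2.resize(a[145:305,365:545],None,fx=3.3,fy=3.3,interpolation=cv2.INTER_CUBIC)
B=cv2.resize(b[285:405,150:330],None,fx=4.4,fy=4.4,interpolation=cv2.INTER_CUBIC)
cv2.imwrite("pics/A.png",A);cv2.imwrite("pics/B.png",B)
for n,im,(x0,x1,y0,y1) in(("scene",a,(215,305,262,318)),("side",b,(295,332,200,246))):
    p=r.camera_params(n);c=im[y0:y1,x0:x1];h=cv2.cvtColor(c,cv2.COLOR_BGR2HSV)
    m=((h[...,1]<60)&(h[...,2]>90)).astype(np.uint8)
    k,l,s,ce=cv2.connectedComponentsWithStats(m);i=1+np.argmax(s[1:,4]);ys,xs=np.nonzero(l==i)
    rc=cv2.minAreaRect(np.c_[xs+x0,ys+y0].astype(np.float32));bx=cv2.boxPoints(rc)
    print(n,s[i],rc,np.round(plane(p,bx,.03),3).tolist(),plane(p,[rc[0]],.03))
E
```

```text
scene [  10    6   68   39 1297] ((258.4000244140625, 287.6999816894531), (21.187259674072266, 68.62141418457031), 71.56504821777344) [[0.395, -0.268, 0.03], [0.429, -0.132, 0.03], [0.477, -0.149, 0.03], [0.442, -0.281, 0.03]] [[ 0.43562175 -0.20841176  0.03      ]]
side [  3   4  29  38 500] ((312.19171142578125, 222.02850341796875), (15.763962745666504, 40.30967712402344), 30.256441116333008) [[0.479, -0.141, 0.03], [0.439, -0.309, 0.03], [0.397, -0.273, 0.03], [0.44, -0.112, 0.03]] [[ 0.43941739 -0.20466338  0.03      ]]
```

View pics/A.png

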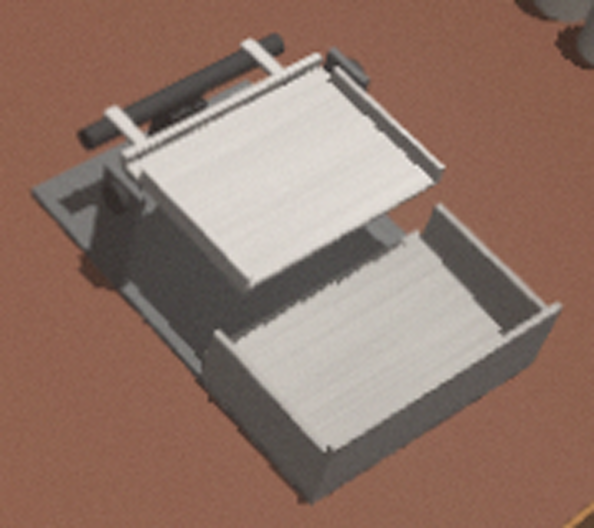

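View pics/B.png

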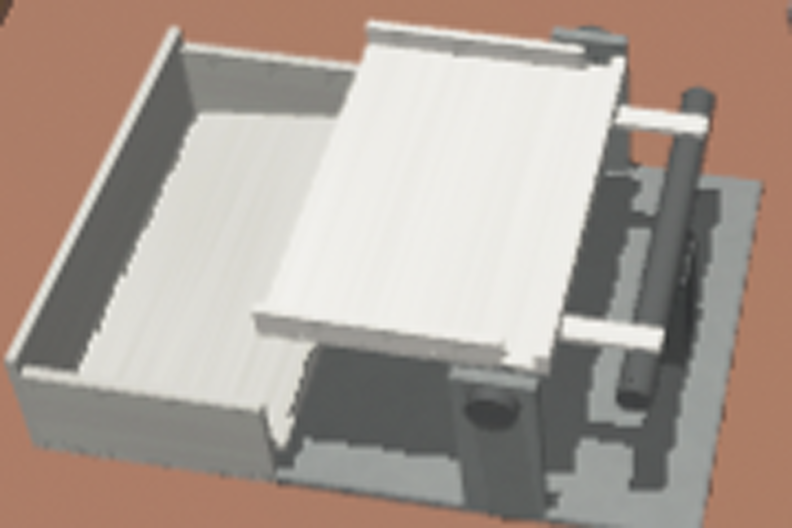

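Crop A shows the deck front edge from (250,285) to (443,168) and the back rail from (125,155) to (320,57). In crop B the front cheek corners are at (368,22) and (255,315), and the rail ends at (625,60) and (548,360).

Run:
```python
from h import *
A=lambda *q:np.array(q)/3.3+[365,145]
B=lambda *q:np.array(q)/4.4+[150,285]
ps,pd=r.camera_params("scene"),r.camera_params("side")
S=A([250,281],[443,168],[125,153],[320,57],[325,455],[560,308])
D=B([368,22],[255,315],[625,60],[548,362],[178,28],[10,362])
for i,(n,z) in enumerate((("frontR",.1),("frontL",.1),("railR",.099),("railL",.099),("trayR",.065),("trayL",.065))):
    c1,d1=ray(ps,[S[i]]);c2,d2=ray(pd,[D[i]]);d1/=np.linalg.norm(d1);d2/=np.linalg.norm(d2)
    s=np.linalg.lstsq(np.c_[d1[0],-d2[0]],c2-c1,rcond=None)[0]
    X=(c1+s[0]*d1[0]+c2+s[1]*d2[0])/2
    print(n,plane(ps,[S[i]],z)[0].round(4),plane(pd,[D[i]],z)[0].round(4),X.round(4),np.linalg.norm(c1+s[0]*d1[0]-c2-s[1]*d2[0]).round(4))
```

```text
frontR [0.5774 0.1452 0.1   ] [0.5757 0.1402 0.1   ] [0.5766 0.1432 0.1021] 0.0036
frontL [0.5856 0.3141 0.1   ] [0.5852 0.3113 0.1   ] [0.5855 0.3126 0.1014] 0.0015
railR [0.4534 0.1524 0.099 ] [0.4503 0.1518 0.099 ] [0.4516 0.1523 0.0986] 0.003
railL [0.4666 0.3201 0.099 ] [0.461  0.3216 0.099 ] [0.4633 0.3213 0.0969] 0.0044
trayR [0.684  0.1148 0.065 ] [0.6801 0.1203 0.065 ] [0.6823 0.117  0.0612] 0.0012
trayL [0.6973 0.3191 0.065 ] [0.6939 0.3202 0.065 ] [0.6958 0.3197 0.0635] 0.0025
```

>>> play_rows:
  increments:
    - [2.5,-2.1,0,-4]
    - [5.5,-4.6,0,-9]
    - [8.5,-7.1,0,-14]
    - [11.5,-9.6,0,-19]
    - [14.5,-12.1,0,-24]
    - [17.5,-14.6,0,-29]
    - [20.5,-17.1,0,-34]
    - [23.5,-19.6,0,-39]
  claw: 1

```text
time_s: 0.82
eef_pos: [0.3614, -0.3283, 0.2055]
ee_rot: [2.747, 1.525, -0.0]
wrist_force: [1.5, -0.1, 0.6]
gripper_width: 1.002
```

```bash
cat >> h.py <<'E'
from scipy.spatial.transform import Rotation as Ro
def go(xy,z,yaw):
    o=r.observe();R=Ro.from_rotvec(o["ee_rot"]).as_matrix();p=np.array(o["eef_pos"])
    d=R.T@(np.array([*xy,z])-p)*100;now=np.degrees(np.arctan2(R[1,0],R[0,0]))
    print("t",round(o["time_s"],2),"p",p.round(4),"yaw",now.round(2),"zax",R[:,2].round(4),"F",np.round(o["wrist_force"],1),"w",round(o["gripper_width"],3));print("shift cm",d.round(2),"turn",round(-(yaw-now),2))
E
python3 -c "
from h import *
go((.439,-.199),.205,76)"
```

```text
t 0.82 p [ 0.3614 -0.3283  0.2055] yaw 58.08 zax [-2.e-04 -2.e-04 -1.e+00] F [ 1.5 -0.1  0.6] w 1.002
shift cm [15.08 -0.25  0.04] turn -17.92
```

>>> play_rows:
  increments:
    - [3,0,0,-4]
    - [6,-0.1,0,-8]
    - [9,-0.1,0,-12]
    - [12,-0.2,0,-16]
    - [15,-0.2,0,-18]
    - [15,-0.2,0,-18]

```text
time_s: 1.32
eef_pos: [0.4415, -0.1973, 0.2056]
ee_rot: [-2.47, -1.941, -0.002]
wrist_force: [0.4, 1.1, -1.9]
gripper_width: 1.0
```

Run:
```python
from h import *
go((.439,-.199),.205,76)
p=r.camera_params("wrist");im=r.capture("wrist")[:,:,::-1].copy()
h=cv2.cvtColor(im,cv2.COLOR_BGR2HSV);m=((h[...,1]<60)&(h[...,2]>110)).astype(np.uint8)
m=cv2.morphologyEx(m,cv2.MORPH_OPEN,np.ones((5,5)))
k,l,s,ce=cv2.connectedComponentsWithStats(m)
for i in range(1,k):
    if s[i,4]<1500: continue
    ys,xs=np.nonzero(l==i);rc=cv2.minAreaRect(np.c_[xs,ys].astype(np.float32));bx=cv2.boxPoints(rc)
    print(s[i],np.round(rc[0]),np.round(bx).tolist(),plane(p,bx,.03).round(3)[:,:2].tolist());cv2.polylines(im,[bx.astype(int)],1,(255,0,255))
cv2.imwrite("pics/w1.png",im)
```

```text
t 1.32 p [ 0.4415 -0.1973  0.2056] yaw 76.32 zax [ 9.0e-04  1.2e-03 -1.0e+00] F [ 0.4  1.1 -1.9] w 1.0
shift cm [-0.23 -0.2   0.06] turn 0.32
[ 554    0   86   47 1721] [596.  23.] [[554.0, 0.0], [639.0, 0.0], [639.0, 46.0], [554.0, 46.0]] [[0.697, -0.044], [0.779, -0.059], [0.776, -0.099], [0.692, -0.083]]
[ 482  148   51  205 6408] [505. 250.] [[478.0, 351.0], [487.0, 146.0], [532.0, 148.0], [523.0, 353.0]] [[0.58, -0.379], [0.618, -0.158], [0.661, -0.17], [0.631, -0.395]]
[ 297  173   43  132 4969] [318. 238.] [[297.0, 173.0], [339.0, 173.0], [339.0, 304.0], [297.0, 304.0]] [[0.432, -0.141], [0.472, -0.15], [0.441, -0.285], [0.397, -0.274]]
```

View pics/w1.png

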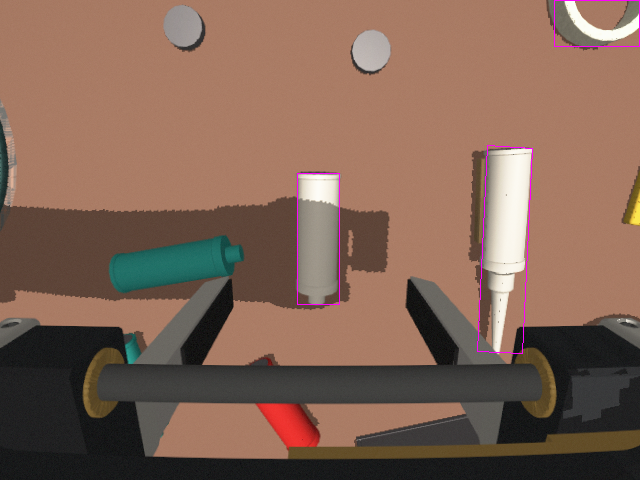

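The bare cartridge stands upright in the wrist view, columns 297–339. Its far end is at row 173, its shoulder at about row 293, and its neck ends at row 304. The fingers straddle its line. The twin at (505,250) is clear.

Run:
```python
from h import *
p=r.camera_params("wrist");print((-np.array(p["R"]).T@np.array(p["t"])).round(3))
for z in(.03,.052):print(plane(p,[[318.5,173],[318.5,293],[318.5,304]],z).round(4)[:,:2].tolist())
im=cv2.imread("pics/w1.png")
h=cv2.cvtColor(im,cv2.COLOR_BGR2HSV);m=((h[...,1]<60)&(h[...,2]>110))
for y in range(180,310,8):
    x=np.nonzero(m[y,285:355])[0]+285;print(y,x.min(),x.max(),end='; ')
```

```text
[ 0.457 -0.128  0.383]
[[0.4513, -0.1482], [0.421, -0.2698], [0.418, -0.2821]]
[[0.4516, -0.147], [0.4233, -0.261], [0.4204, -0.2725]]
180 298 338; 188 298 338; 196 298 338; 204 298 338; 212 298 337; 220 298 337; 228 298 337; 236 298 337; 244 298 336; 252 298 336; 260 298 336; 268 298 336; 276 298 335; 284 298 336; 292 299 334; 300 309 324; Traceback (most recent call last):
  File "<stdin>", line 7, in <module>
    return umr_minimum(a, axis, None, out, keepdims, initial, where)
ValueError: zero-size array to reduction operation minimum which has no identity
```

>>> play_rows:
  increments:
    - [-0.5,-0.2,2,0.5]
    - [-0.8,-0.3,5,0.8]
    - [-0.8,-0.3,8,0.8]
    - [-0.8,-0.3,11,0.8]
    - [-0.8,-0.3,13,0.8]
    - [-0.8,-0.3,13,0.8]

```text
time_s: 1.87
eef_pos: [0.4317, -0.2089, 0.072]
ee_rot: [-2.489, -1.908, 0.004]
wrist_force: [-0.9, 1.1, -0.6]
gripper_width: 1.001
```

```bash
python3 -c "
from h import *
go((.437,-.2045),.015,75.5)
cv2.imwrite('pics/side1.png',cv2.resize(r.capture('side')[120:280,220:420,::-1],None,fx=3.5,fy=3.5))"
```

```text
t 1.87 p [ 0.4317 -0.2089  0.072 ] yaw 74.96 zax [-0.0052  0.0027 -1.    ] F [-0.9  1.1 -0.6] w 1.001
shift cm [0.56 0.43 5.7 ] turn -0.54
```

View pics/side1.png

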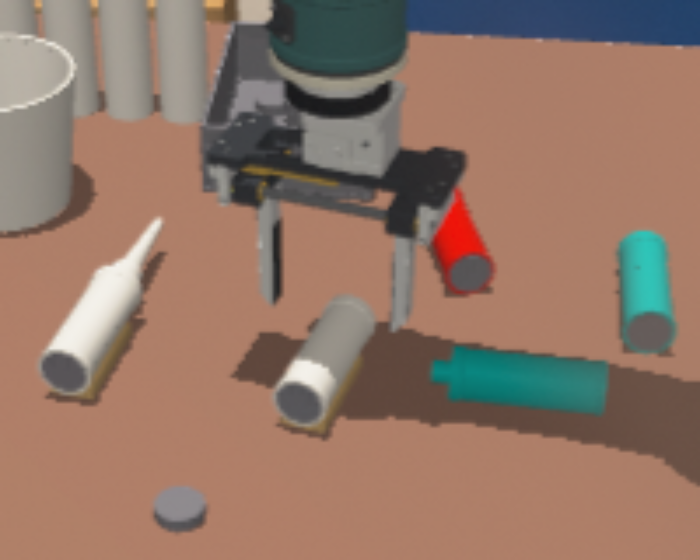

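The cartridge sits between the open fingers with nothing else in their path. The measured pose was still settling, so I'll hold for a moment and re-read it.

>>> play_rows:
  increments:
    - [0,0,0,0]
    - [0,0,0,0]
    - [0,0,0,0]

```text
time_s: 2.17
eef_pos: [0.4349, -0.2097, 0.0768]
ee_rot: [2.491, 1.912, 0.001]
wrist_force: [-0.4, 0.1, -0.4]
gripper_width: 1.001
```

```bash
python3 -c "
from h import *
go((.437,-.2045),.015,75.5)"
```

```text
t 2.17 p [ 0.4349 -0.2097  0.0768] yaw 75.01 zax [ 0.0017 -0.0012 -1.    ] F [-0.4  0.1 -0.4] w 1.001
shift cm [0.56 0.06 6.18] turn -0.49
```

>>> play_rows:
  increments:
    - [0.3,0,2,-0.5]
    - [0.5,0.1,4,-0.5]
    - [0.5,0.1,5.2,-0.5]
    - [0.5,0.1,6.0,-0.5]
    - [0.5,0.1,6.2,-0.5]
    - [0.5,0.1,6.2,-0.5]
    - [0.5,0.1,6.2,-0.5]

```text
time_s: 2.75
eef_pos: [0.4369, -0.2048, 0.0142]
ee_rot: [2.483, 1.923, 0.001]
wrist_force: [0.6, -0.1, 0.2]
gripper_width: 1.0
```

```bash
python3 -c "
from h import *
go((.437,-.2045),.015,75.5)"
```

```text
t 2.75 p [ 0.4369 -0.2048  0.0142] yaw 75.53 zax [ 9.e-04 -5.e-04 -1.e+00] F [ 0.6 -0.1  0.2] w 1.0
shift cm [ 0.03  0.   -0.08] turn 0.03
```

Position is right, so I'll close the gripper.

>>> play_rows:
  increments:
    - [0,0,0,0]
    - [0,0,0,0]
    - [0,0,0,0]
    - [0,0,0,0]
    - [0,0,0,0]
    - [0,0,0,0]
    - [0,0,0,0]
    - [0,0,0,0]
  claw: -1
  squeeze: 20

```text
time_s: 3.42
eef_pos: [0.4366, -0.2045, 0.0135]
ee_rot: [2.483, 1.924, 0.0]
wrist_force: [0.4, 0.1, -0.5]
gripper_width: 0.468
```

>>> play_rows:
  increments:
    - [0,0,-0.5,0]
    - [0,0,-1.5,0]
    - [0,0,-4,0]
    - [0,0,-7,0]
    - [0,0,-11,0]
    - [0,0,-15,0]
    - [0,0,-19,0]
    - [0,0,-20,0]

```text
time_s: 4.08
eef_pos: [0.4383, -0.2049, 0.2199]
ee_rot: [2.478, 1.921, 0.005]
wrist_force: [0.3, 0.2, -1.0]
gripper_width: 0.461
```

```bash
python3 -c "
from h import *
go((.531,.232),.21,86)"
```

```text
t 4.08 p [ 0.4383 -0.2049  0.2199] yaw 75.57 zax [ 0.0064 -0.0035 -1.    ] F [ 0.3  0.2 -1. ] w 0.461
shift cm [44.62 -1.92  0.9 ] turn -10.43
```

The opening is 0.468 × 94 = 44 mm, so the grasp holds. Next is the carry.

>>> play_rows:
  increments:
    - [1.5,-0.1,0,-0.5]
    - [4.5,-0.2,0,-1]
    - [8,-0.4,0,-2]
    - [11.5,-0.5,0,-3]
    - [15,-0.7,0,-4]
    - [18.5,-0.8,0,-5]
    - [22,-1,0,-6]
    - [25.5,-1.1,0,-6]

```text
time_s: 4.75
eef_pos: [0.4886, 0.0474, 0.2129]
ee_rot: [-2.377, -2.053, 0.001]
wrist_force: [0.4, 0.1, -2.0]
gripper_width: 0.464
```

>>> play_rows:
  increments:
    - [3.5,0,0,-1]
    - [7,0,0,-2]
    - [10.5,0,0,-3]
    - [14,0,0,-4]
    - [16.5,0,0,-4.5]
    - [18,0,0,-4.5]
    - [18,0,0,-4.5]
    - [18,0,0,-4.5]

```text
time_s: 5.42
eef_pos: [0.515, 0.224, 0.2126]
ee_rot: [-2.294, -2.145, 0.002]
wrist_force: [0.5, -0.8, -2.8]
gripper_width: 0.465
```

Run:
```python
from h import *
go((.531,.232),.21,86)
for n in("wrist","scene","side"):
    print(n,{k:np.round(v,4).tolist() for k,v in r.camera_params(n).items()} if n=="wrist" else "")
    cv2.imwrite(f"pics/{n}2.png",r.capture(n)[:,:,::-1])
```

```text
t 5.42 p [0.515  0.224  0.2126] yaw 86.16 zax [-0.0018 -0.     -1.    ] F [ 0.5 -0.8 -2.8] w 0.465
shift cm [0.91 1.55 0.26] turn 0.16
wrist {'vertical_fov': 67.8429, 'cx': 319.1232, 'cy': 244.7722, 'distortion': [-0.0497, 0.0, 0.0, 0.0, 0.0], 'R': [[0.9977, -0.0678, -0.0023], [-0.065, -0.9647, 0.2554], [-0.0195, -0.2547, -0.9668]], 't': [-0.497, 0.221, 0.4633]}
scene 
side
```

View pics/wrist2.png

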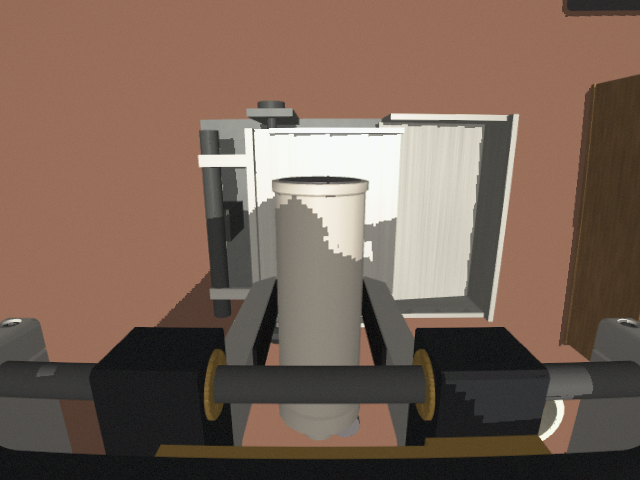

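The wrist view shows the cartridge held square. The deck's far cheek runs from (252,130) to (405,129), the rail is at column 247, and the tray's end-wall top runs from (517,116) to (491,318).

Run:
```python
from h import *
p=r.camera_params("wrist");
a=plane(p,[[405,129],[247,130],[246,282]],.1);t=plane(p,[[517,116],[491,318]],.065)
print(a.round(4),t.round(4))
an=lambda v:np.degrees(np.arctan2(v[1],v[0])).round(2)
print(an(a[0]-a[1]),an(a[1]-a[2])-90,an(t[0]-t[1])-90, t.mean(0))
# project hypothesised chute corners back
for yaw in(-3.5,-4.5):
  c,s=np.cos(np.radians(yaw)),np.sin(np.radians(yaw));M=np.array([[c,-s],[s,c]]);o=np.array([.476,.2355])
  X=[[105,83,100],[-20,83,99],[105,-83,100],[-20,-83,99],[214,97,65],[214,-97,65]]
  W=[[*(o+M@np.array(q[:2])/1000),q[2]/1000] for q in X]
  for n in("wrist","scene","side"):print(yaw,n,proj(r.camera_params(n),W).round(0).tolist())
```

```text
[[0.588  0.3077 0.1   ]
 [0.4647 0.3156 0.1   ]
 [0.4486 0.1901 0.1   ]] [[0.6957 0.3144 0.065 ]
 [0.682  0.1209 0.065 ]]
-3.69 -7.310000000000002 -4.060000000000002 [0.68885755 0.21761068 0.065     ]
-3.5 wrist [[402.0, 124.0], [242.0, 125.0], [393.0, 318.0], [254.0, 319.0], [517.0, 110.0], [493.0, 314.0]]
-3.5 scene [[499.0, 196.0], [460.0, 161.0], [441.0, 229.0], [403.0, 190.0], [534.0, 238.0], [467.0, 280.0]]
-3.5 side [[208.0, 357.0], [275.0, 366.0], [233.0, 292.0], [292.0, 299.0], [152.0, 367.0], [188.0, 293.0]]
-4.5 wrist [[404.0, 126.0], [244.0, 125.0], [391.0, 320.0], [252.0, 319.0], [518.0, 115.0], [491.0, 317.0]]
-4.5 scene [[499.0, 197.0], [461.0, 161.0], [439.0, 229.0], [402.0, 190.0], [533.0, 239.0], [465.0, 280.0]]
-4.5 side [[207.0, 356.0], [274.0, 366.0], [234.0, 292.0], [292.0, 300.0], [152.0, 365.0], [190.0, 292.0]]
```

>>> play_rows:
  increments:
    - [0.3,0.8,0,0]
    - [0.7,1.6,1,0]
    - [0.7,1.6,3,0]
    - [0.7,1.6,5.5,0]
    - [0.7,1.6,7.5,0]
    - [0.7,1.6,8.5,0]
    - [0.7,1.6,8.5,0]
    - [0.7,1.6,8.5,0]

```text
time_s: 6.23
eef_pos: [0.5328, 0.229, 0.1289]
ee_rot: [-2.297, -2.143, -0.0]
wrist_force: [-0.7, -0.1, -2.0]
gripper_width: 0.463
```

>>> play_rows:
  increments:
    - [0,0,0,0]
    - [0,0,0,0]
    - [0,0,0,0]

```text
time_s: 6.48
eef_pos: [0.533, 0.2292, 0.1295]
ee_rot: [2.297, 2.143, 0.002]
wrist_force: [0.1, -0.8, -2.5]
gripper_width: 0.466
```

Run:
```python
from h import *
go((.5314,.2297),.0965,86)
w=r.capture("wrist")[:,:,::-1];s=r.capture("side")[:,:,::-1];c=r.capture("scene")[:,:,::-1]
cv2.imwrite("pics/m3.png",np.vstack([cv2.resize(w[80:400,160:560],(800,0) if 0 else (400,320)),
 cv2.resize(s[240:410,140:350],(400,280))]) )
A=cv2.resize(w[80:340,180:540],(400,289));B=cv2.resize(s[230:420,130:350],(400,300));C=cv2.resize(c[110:300,350:560],(400,300))
cv2.imwrite("pics/m3.png",np.vstack([np.hstack([cv2.copyMakeBorder(A,0,11,0,0,0),B]),np.hstack([C,np.zeros_like(C)])]))
```

```text
t 6.48 p [0.533  0.2292 0.1295] yaw 86.03 zax [ 1.4e-03  4.0e-04 -1.0e+00] F [ 0.1 -0.8 -2.5] w 0.466
shift cm [ 0.04 -0.16  3.3 ] turn 0.03
```

View pics/m3.png

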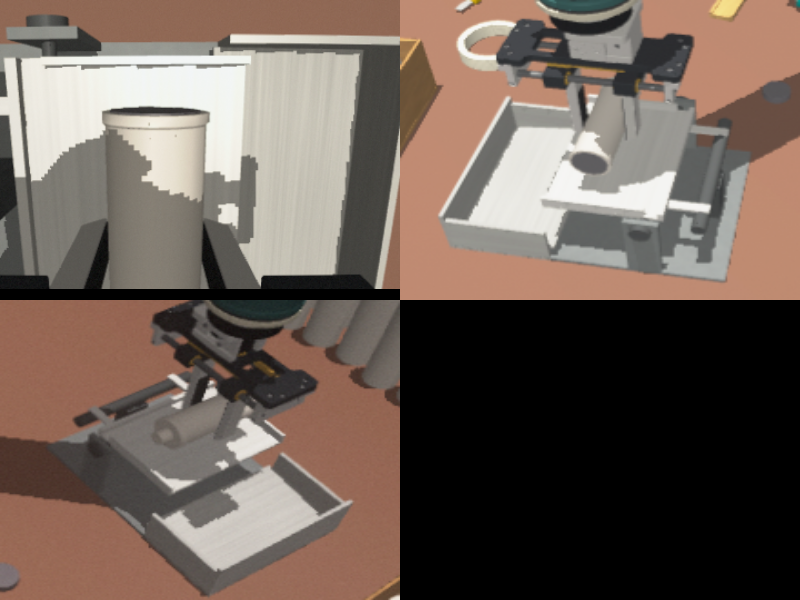

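The deck spans wrist crop columns 5–248 and the cartridge axis is at column 156. That puts the axis at about x = 57 mm on the chute, so the small −2 mm shift agrees. The side and scene views show the cartridge level and across the deck.

Run:
```python
from h import *
p=r.camera_params("wrist");q=lambda x,y:[180+x*.9,80+y*.9]
print(plane(p,[q(156,108)],.146+.0),plane(p,[q(156,118)],.168),plane(p,[q(248,60),q(5,60)],.1))
```

```text
[[0.5364904  0.29126888 0.146     ]] [[0.53628195 0.28939917 0.168     ]] [[0.58415346 0.3086812  0.1       ]
 [0.46218911 0.31749992 0.1       ]]
```

>>> play_rows:
  increments:
    - [0,-0.2,0.8,0]
    - [0,-0.2,1.6,0]
    - [0,-0.2,2.2,0]
    - [0,-0.2,2.6,0]
    - [0,-0.2,2.6,0]
    - [0,-0.2,2.6,0]

```text
time_s: 7.13
eef_pos: [0.5303, 0.2293, 0.1021]
ee_rot: [-2.296, -2.143, 0.001]
wrist_force: [0.0, 0.2, -2.1]
gripper_width: 0.466
```

```bash
python3 -c "
from h import *
go((.5314,.2297),.0965,86)"
```

```text
t 7.13 p [0.5303 0.2293 0.1021] yaw 86.04 zax [-7.e-04  0.e+00 -1.e+00] F [ 0.   0.2 -2.1] w 0.466
shift cm [0.05 0.11 0.56] turn 0.04
```

>>> play_rows:
  increments:
    - [0.05,0.1,0.1,0]
    - [0.05,0.1,0.2,0]
    - [0.05,0.1,0.3,0]
    - [0.05,0.1,0.4,0]
    - [0.05,0.1,0.4,0]
    - [0.05,0.1,0.4,0]
    - [0.05,0.1,0.4,0]

```text
time_s: 7.72
eef_pos: [0.5315, 0.2297, 0.0985]
ee_rot: [-2.297, -2.143, -0.0]
wrist_force: [0.8, -0.4, -3.2]
gripper_width: 0.464
```

Run:
```python
from h import *
go((.5314,.2297),.0965,86)
f=[]
for i in range(6):
    im=r.capture("side");o=r.observe();f.append([*o["wrist_force"],o["eef_pos"][2]*1000])
print(np.mean(f,0).round(2),np.std(f,0).round(2));
cv2.imwrite("pics/s4.png",cv2.resize(im[255:365,185:315,::-1],None,fx=5.5,fy=5.5,interpolation=cv2.INTER_CUBIC))
```

```text
t 7.72 p [0.5315 0.2297 0.0985] yaw 86.04 zax [-0.e+00  1.e-04 -1.e+00] F [ 0.8 -0.4 -3.2] w 0.464
shift cm [ 0.   -0.01  0.2 ] turn 0.04
[ 0.1  -0.1  -2.78 98.5 ] [0.35 0.39 0.47 0.01]
```

View pics/s4.png

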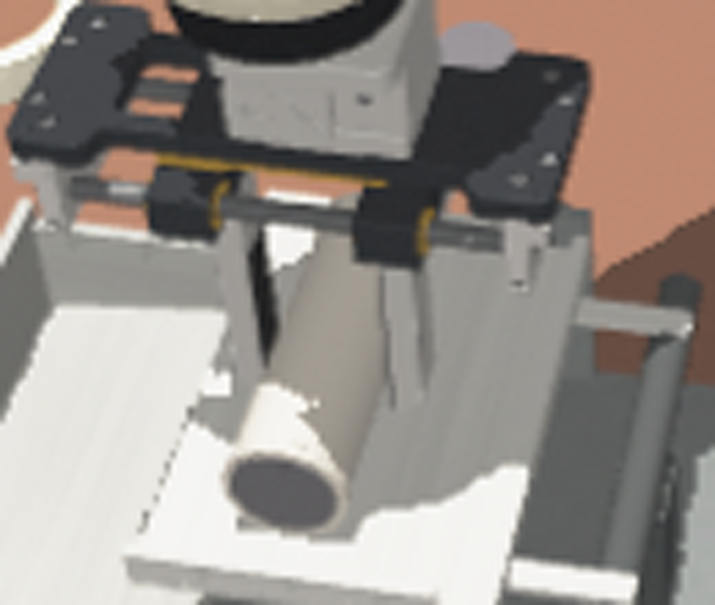

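The cartridge hangs just above the deck, between cheek and cheek, with the deck level. I'll creep down in small steps and watch the weight reading.

>>> play_rows:
  increments:
    - [0,0,0.05,0]
    - [0,0,0.1,0]
    - [0,0,0.15,0]
    - [0,0,0.15,0]
    - [0,0,0.15,0]

```text
time_s: 8.43
eef_pos: [0.5315, 0.2296, 0.0969]
ee_rot: [-2.297, -2.143, 0.0]
wrist_force: [-0.0, 1.1, -3.0]
gripper_width: 0.466
```

```bash
cat > f.py <<'E'
from h import *
f=[]
for i in range(10):
    im=r.capture("side");o=r.observe();f.append([*o["wrist_force"],*o["wrist_torque"],o["eef_pos"][2]*1000])
print(np.mean(f,0).round(2),o["time_s"])
E
python3 f.py
```

```text
[ 1.000e-01 -2.600e-01 -2.480e+00 -5.000e-02 -9.000e-02 -1.000e-02
  9.696e+01] 8.9333
```

>>> play_rows:
  increments:
    - [0,0,0.05,0]
    - [0,0,0.05,0]
    - [0,0,0.05,0]
    - [0,0,0.05,0]

```text
time_s: 9.27
eef_pos: [0.5315, 0.2296, 0.0965]
ee_rot: [-2.297, -2.143, -0.0]
wrist_force: [-0.4, 1.0, -1.3]
gripper_width: 0.464
```

```bash
python3 f.py
```

```text
[ 2.700e-01 -1.000e-02 -1.880e+00 -2.000e-02 -1.200e-01 -0.000e+00
  9.648e+01] 9.7667
```

The load has begun to transfer to the deck (−2.5 to −1.9 N), so the cartridge is touching. I'll release and lift.

>>> play_rows:
  increments:
    - [0,0,0,0]
    - [0,0,0,0]
    - [0,0,0,0]
    - [0,0,-1,0]
    - [0,0,-3,0]
    - [0,0,-6,0]
    - [0,0,-10,0]
    - [0,0,-14,0]
  claw: 0.4

```text
time_s: 10.43
eef_pos: [0.5307, 0.2297, 0.2385]
ee_rot: [-2.296, -2.144, 0.001]
wrist_force: [0.3, -0.9, 0.2]
gripper_width: 0.699
```

>>> play_rows:
  increments:
    - [0,0,-2,0]
    - [0,0,-4,0]
    - [0,0,-6,0]
    - [0,0,-6,0]
    - [0,0,-6,0]
    - [0,0,-6,0]
    - [0,0,-6,0]
    - [0,0,-6,0]

```text
time_s: 11.1
eef_pos: [0.5312, 0.2295, 0.2958]
ee_rot: [-2.296, -2.143, 0.002]
wrist_force: [0.2, -0.5, -1.0]
gripper_width: 0.702
```

>>> play_rows:
  increments:
    - [0,0,0,0]
    - [0,0,0,0]
    - [0,0,0,0]
    - [0,0,0,0]
    - [0,0,0,0]
    - [0,0,0,0]
    - [0,0,0,0]
    - [0,0,0,0]

```text
time_s: 11.77
eef_pos: [0.5315, 0.2296, 0.2965]
ee_rot: [-2.297, -2.143, -0.0]
wrist_force: [-0.1, -0.0, 0.1]
gripper_width: 0.698
```

>>> play_rows:
  increments:
    - [0,0,0,0]
    - [0,0,0,0]
    - [0,0,0,0]
    - [0,0,0,0]
    - [0,0,0,0]
    - [0,0,0,0]
    - [0,0,0,0]
    - [0,0,0,0]

```text
time_s: 12.43
eef_pos: [0.5315, 0.2296, 0.2965]
ee_rot: [-2.297, -2.143, 0.0]
wrist_force: [0.6, -0.0, 0.1]
gripper_width: 0.699
```

Run:
```python
from h import *
go((.5314,.2297),.3,86)
s=r.capture("side")[:,:,::-1];c=r.capture("scene")[:,:,::-1];w=r.capture("wrist")[:,:,::-1]
cv2.imwrite("pics/m5.png",np.hstack([cv2.resize(s[250:420,120:350],(400,296)),cv2.resize(c[120:300,345:588],(400,296))]))
```

```text
t 12.43 p [0.5315 0.2296 0.2965] yaw 86.04 zax [-1.e-04  1.e-04 -1.e+00] F [ 0.6 -0.   0.1] w 0.699
shift cm [ 0.01 -0.01 -0.35] turn 0.04
```

View pics/m5.png

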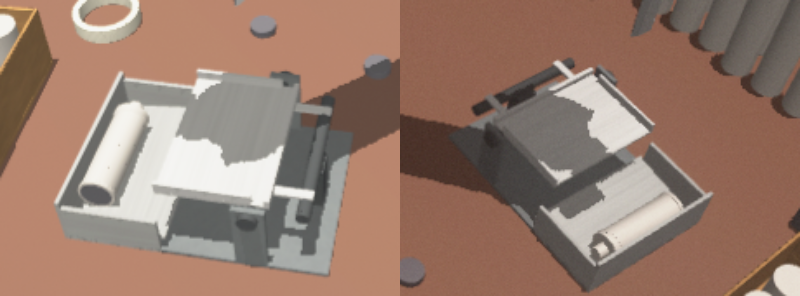

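The cartridge lies across the tray against its end wall, and the deck has swung back. I'll wait briefly for everything to settle, then hand in.

>>> play_rows:
  increments:
    - [0,0,0,0]
    - [0,0,0,0]
    - [0,0,0,0]
    - [0,0,0,0]
    - [0,0,0,0]
    - [0,0,0,0]
    - [0,0,0,0]
    - [0,0,0,0]

```text
time_s: 13.25
eef_pos: [0.5315, 0.2296, 0.2965]
ee_rot: [-2.297, -2.143, -0.0]
wrist_force: [0.6, 0.6, -0.3]
gripper_width: 0.701
```

>>> play_rows:
  increments:
    - [0,0,0,0]
    - [0,0,0,0]
    - [0,0,0,0]
    - [0,0,0,0]
    - [0,0,0,0]
    - [0,0,0,0]
    - [0,0,0,0]
    - [0,0,0,0]

```text
time_s: 13.92
eef_pos: [0.5315, 0.2296, 0.2965]
ee_rot: [-2.297, -2.143, -0.0]
wrist_force: [0.1, -0.2, 0.4]
gripper_width: 0.702
```

Run:
```python
from h import *
a=r.capture("scene").astype(int)
for i in range(6): b=r.capture("scene").astype(int)
print("motion px",(np.abs(a-b).max(2)[120:300,345:588]>50).sum())
print(r.hand_in())
```

```text
motion px 0
the job is handed in; nothing more can be done
None
```

I took the cartridge without a nozzle from its rest and laid it across the level deck at about x 55 mm, square to it. I lowered it in sub-millimetre steps until the deck began to take its weight, then let go and lifted clear. It tipped the deck and rolled into the tray, and I handed the job in at about 14 s.

- **Last checks:** the side and scene pictures show the cartridge lying across the tray against its end wall. The deck is back level and empty, and the gripper is about 20 cm above it. A comparison over 0.3 s before handing in showed no movement around the chute.
- **Disagreements:** the camera estimates of the chute's position differed by 2–3 mm in y, so I used a value in between. One outlying reading of the deck's angle, taken along the rail, was dropped. The touch-down force change was small, about 0.6 N against about 0.5 N of noise per reading, so the cartridge may have been a fraction of a millimetre off the deck when released.

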